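# Ease the oil press choke back one notch

## Task

The seed press is choked too tight: ease its toothed choke wheel back by exactly one notch, using only your fingertips and gripping nothing. Lift the ratchet pawl by its red finger pin and throw it right over so that it stays back, push a brass peg of the wheel so that the top of the wheel moves towards the pawl's pivot until the next notch stands where the pawl will drop, then tip the pawl over again so that its nose lies fully down in that notch. Leave the beaker, dish, jar and brush where they are, and finish clear of everything.

Things in the scene. Friction and masses are not known exactly. Their poses are not given: they have to be found in the camera images.
- press: green oil press, fixed; place and yaw vary. Origin on the bench under the choke wheel's centre. z up; y along the screw axis, out of the nozzle; x from the wheel to the pawl's pivot side (away from the robot, within 0.3 rad). Wheel in its x-z plane, y -8 to 8 mm. On the -y side: bracket plate (y -30 to -11, up to 216 mm above the bench), then hopper (rim from y -178 mm on, 360 mm high), gearbox
- nozzle (a point): centre of the steel nozzle's open end, 55 mm out along the press's y from the wheel's centre; the nozzle is a tube of 18 mm radius on the wheel's axis
- wheel_axis (a point): centre of the steel choke wheel, fixed, 130 mm above the bench, axes as the press. 10 saw teeth, root radius 47, crest radius 58 mm, one notch = 36 degrees (0.628 rad). 5 brass pegs, 10 mm diameter, evenly spaced on a 40 mm radius, stand 28 mm out of its nozzle-side face (y 8 to 36 mm)
- drive_peg (a point): half-way along (y = 22 mm) the brass peg that starts nearest the wheel's top, on the robot's side of it; turns with the wheel. At wheel joint value q it lies at x = 40 sin(q - 0.33), z = 40 cos(q - 0.33) mm from wheel_axis in the press's axes
- pawl_pivot (a point): the pawl's hinge axis (fixed, along the press's y), 72 mm in x and 75 mm in z from wheel_axis
- pawl_pin (a point): half-way along the red finger pin (10 mm diameter, along the press's y, from y = 5 to 35 mm). With the pawl down it is 38 mm to -x of the pivot and 38 mm above it; it turns about the pivot with the pawl (54 mm radius), up and over to +x
- pawl_back (a point): point on the long back (upper edge) of the pawl, mid-thickness, 60 mm from the pivot towards the nose. With the pawl thrown back this edge stands nearly upright and faces the press's +x, the point 57 mm above the pivot and 20 mm to +x of it: the place to tip the pawl over again
- pawl (a joint): angle of the yellow steel pawl, rad. 0 = down, nose in a notch; grows as it is lifted and goes over to the press's +x; 1.85 = thrown back on its rest, nose up, 281 mm above the bench. 200 g, swings freely: falls shut below about 1.4, falls to its rest above. Nose clear of teeth above 0.25. A bar 12 mm thick (y -6 to 6 mm), 15 mm deep, nose 72 mm from the pivot
- choke_wheel (a joint): angle of the choke wheel, rad; grows as it goes backward (choke opens, top moves to the press's +x). The pawl, when down, stops it at 0; starts slightly negative, in the notch's free play. The pawl drops fully into the next notch with the wheel anywhere from 0.43 to 0.60. Stiff, about 3 N at a peg; stays where left
- beaker: glass beaker, 66 mm diameter, 78 mm high, under the strainer cage; origin under its centre
- dish: white ceramic dish, 110 mm diameter, 36 mm high, under the nozzle; origin under its centre
- jar: amber glass jar with a green cap, 68 mm diameter, 100 mm high, on the bench beyond the nozzle; origin under its centre
- brush: cleaning brush lying on the bench beyond the nozzle; origin near the middle of its length, on its underside

How it is judged:
On the way, in this order (a step that is already met when the one before it is completed fails the run):
1. the pawl is thrown back before the wheel is turned (value of joint pawl above 1.4 rad and value of joint choke_wheel below 0.1 rad), for 0.1 s.
2. the wheel is pushed back to the next notch while the pawl stays clear (value of joint pawl above 0.25 rad and value of joint choke_wheel between 0.35 and 0.66 rad), for 0.2 s.
3. the pawl is down in that notch (value of joint pawl below 0.08 rad and value of joint choke_wheel between 0.35 and 0.66 rad), for 0.2 s.
At the end, for the whole second after the job is handed in: The pawl is down in a notch (joint under 0.08 rad), the wheel stands at rest one notch back (joint between 0.35 and 0.66 rad), and beaker, dish, jar and brush are within 12 mm of where they stood (all of step 3 and velocity of joint choke_wheel between -0.05 and 0.05 rad/s and distance of each of beaker, dish, jar, brush from where it was at the start of the episode below 0.012 m); the robot touches nothing.
It fails at once if the beaker, dish, jar or brush is moved or lifted by more than 12 mm (distance of any of beaker, dish, jar, brush from where it was at the start of the episode above 0.012 m).
It fails at once if the finger pin or the peg is gripped between the fingers ((distance between the grasp point and pawl_pin below 0.009 m and contact force between the fingers and press above 0.5 N) or (distance between the grasp point and drive_peg below 0.009 m and contact force between the fingers and press above 0.5 N)).
It also fails if it takes over 61 s, if anything falls off the work surface, if the arm or the gripper's body presses on something with over 40 N, if the wrist force passes 120 N, or if a joint passes its speed limit or range.

## Robot

A 7-joint arm with a two-finger parallel gripper is mounted at the origin on the work surface. World frame = base frame: x ahead of the robot, y to its left, z up, the work surface at z = 0. Lengths are in m, angles in rad, forces in N, time in s.
With the tool pointing down it reaches from about 0.425 to 0.8 m from the base axis. Payload 8.3 kg.
Tool frame: the origin (TCP) lies on the mounting face of the last link; the fingertips stand 173 mm ahead of it and the grasp point (between the pads) lies ctrl.grip_point_offset ahead of it (ctrl.grip_point_offset is the distance from the TCP to the grasp point, in m); z points along the fingers, y is the direction in which the jaws open and shut (so a half turn about z gives the same grasp; the last joint's range is limited). The gripper opens to 85 mm and grips with 20 to 120 N. Pads are 22 mm wide; open, the fingers measure 114 mm over their backs; the gripper's body (76 mm by 85 mm) begins 54 mm behind the grasp point. The pads swing forward as they close: fully open they stand 13 mm farther back than shut.
Start: joints at [1.081, 0.383, 0.016, 1.37, -0.006, 1.388, -0.046], TCP at [0.259, -0.569, 0.405] pointing down, gripper open.
Joint ranges: [-2.95, 2.95], [-0.25, 2.06], [-1.52, 1.56], [0.18, 2.33], [-1.44, 4.58], [0.02, 2.06], [-3.01, 3.01]. Speed limits (rad/s): [2.39, 2.39, 3.01, 3.01, 3.14, 3.14, 3.14].

## Interface

Orientations are given as a unit quaternion [x, y, z, w].
In Python, from bench import ctrl gives the robot as it stands.
- The arm moves only by the tool apply_moves, never from a script. Its argument "plan" is a list that holds one entry, the list of rows, each a list of 4 numbers: the shift along the world's x, y, z in cm, then the turn about the world's z in degrees. In form: [[[dx, dy, dz, yaw], ...]]. A call has 1 to 12 rows; each row is the pose to reach, as a shift and turn from the pose measured when the call began; what a row does not reach only later rows make up. A row lasts 1/10 s, in which the tool goes at most 50 mm and 8.59 degrees, less where a joint would pass 70% of its speed; a pose out of reach is approached as far as the arm can. A call with a gripper value outside its range is refused whole. "grip" is the closure, from 0 (fully open) to 1 (shut), set as the call begins (left out, the last holds). The fingers move at their own pace and stop on an object; "grip_force" is the grip in N (left out, the last holds). Time passes only in rows, so rows that repeat a pose let the fingers close. It gives the time, the measured TCP pose, the force and the opening at its end, in the units of the state.
- ctrl.read_state(): the state, without advancing time (a new reading comes with each control period).
- ctrl.snapshot(name): name is "scene" or "top" or "wrist"; returns a dict with "image" (480x640x3 uint8, blue, green, red), "fx", "fy", "cx", "cy" (pixels), "world_from_camera" (4x4, takes a point from camera to world coordinates). Camera axes: x right, y up, looking along -z (the intrinsics and any distortion apply to the point x, -y, -z); pixel columns grow to the right and rows downward; lengths in m; the calibration is good to about 2 mm. A picture is of the moment at which its call begins. There is no depth.
- ctrl.job_done(): hands the job in, once; it reports no verdict.
The state is a dict: "time": time; "joint_positions": joint angles; "dq": joint speeds; "effort": joint torques, N m; "eef_pos": TCP position; "orientation": TCP orientation; "force": force on the tool from outside, world axes, zero at the start; "wrist_torque": the same for the moment, N m; "grip_width": finger opening in m.
Only numpy, scipy, OpenCV 4.12 (cv2) and the standard library are available. Lean on these libraries where they do the work, as an engineer would, in place of code of your own. Each camera call takes 0.05 s, during which the arm holds its last target.

## Working session

There is one attempt and no reset: what is moved stays moved. The work goes in short steps, Python scripts to look and compute and a tool call to move; the robot and the scene stay as the last step left them, time stands still between calls to the robot, and variables do not carry over. Pictures are saved under pics/ and viewed, and the job is handed in when it is done.

Besides the shell and the picture viewer there is one more tool, called as name(argument=value, ...) on one line, values as JSON. apply_moves: Moves the arm, as the interface text tells. Its arguments: {"type":"object","properties":{"plan":{"type":"array"},"grip":{"type":"number"},"grip_force":{"type":"number"}},"required":["plan"]}

```bash
ls; mkdir -p pics
python3 - <<'E'
from bench import ctrl
import cv2,numpy as np,pickle
np.set_printoptions(precision=4,suppress=True)
for n in ["scene","top","wrist"]:
    s=ctrl.snapshot(n); cv2.imwrite(f"pics/{n}0.png",s["image"]); pickle.dump(s,open(f"{n}0.pkl","wb"))
    print(n,s["fx"],s["fy"],s["cx"],s["cy"],[k for k in s]); print(s["world_from_camera"])
print(ctrl.read_state(),ctrl.grip_point_offset)
E
```

```text
pics
scene 471.74065760336043 471.74065760336043 316.72280321318976 247.49242170663766 ['image', 'fx', 'fy', 'cx', 'cy', 'world_from_camera']
[[-0.8515 -0.2923  0.4354  0.8761]
 [ 0.5242 -0.449   0.7236  0.7189]
 [-0.016   0.8443  0.5356  0.5817]
 [ 0.      0.      0.      1.    ]]
top 469.2804207351111 469.2804207351111 318.9620627645291 244.2495395916385 ['image', 'fx', 'fy', 'cx', 'cy', 'world_from_camera']
[[-0.0093  0.9848 -0.1736  0.4348]
 [-0.9999 -0.0083  0.0063  0.1279]
 [ 0.0047  0.1737  0.9848  0.8867]
 [ 0.      0.      0.      1.    ]]
wrist 396.16149612558905 396.16149612558905 319.51069792981133 243.34962032946223 ['image', 'fx', 'fy', 'cx', 'cy', 'world_from_camera']
[[ 0.4141  0.8667  0.2779  0.3301]
 [-0.9102  0.3948  0.1249 -0.538 ]
 [-0.0014 -0.3047  0.9524  0.3749]
 [ 0.      0.      0.      1.    ]]
{'time': 0.15, 'joint_positions': array([ 1.0811,  0.384 ,  0.0164,  1.3709, -0.0063,  1.3882, -0.0465]), 'dq': array([ 0.0001, -0.0013, -0.0013, -0.0033, -0.0019, -0.0011, -0.0015]), 'effort': array([  0.0023, -62.8159,   0.8455, -37.2164,   0.0166,   0.011 ,
         0.    ]), 'eef_pos': array([ 0.2587, -0.5688,  0.4039]), 'orientation': array([ 0.9773,  0.2118, -0.0002, -0.0007]), 'force': array([-0.1366, -0.506 , -0.2128]), 'wrist_torque': array([-0.0176, -0.0621,  0.0111]), 'grip_width': 0.08517291924260662} 0.1547
```

View pics/scene0.png

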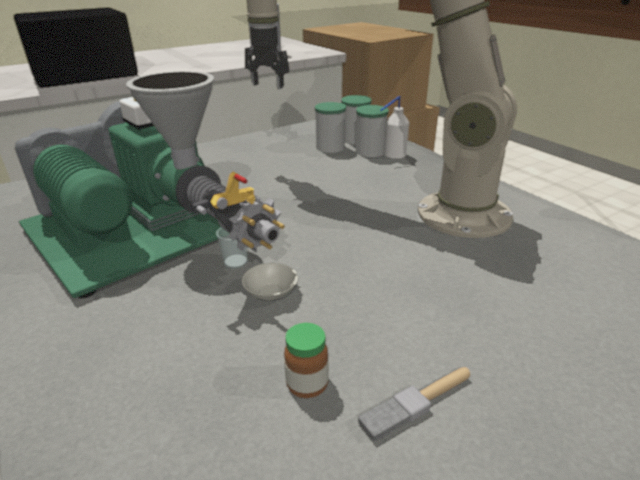

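View pics/top0.png

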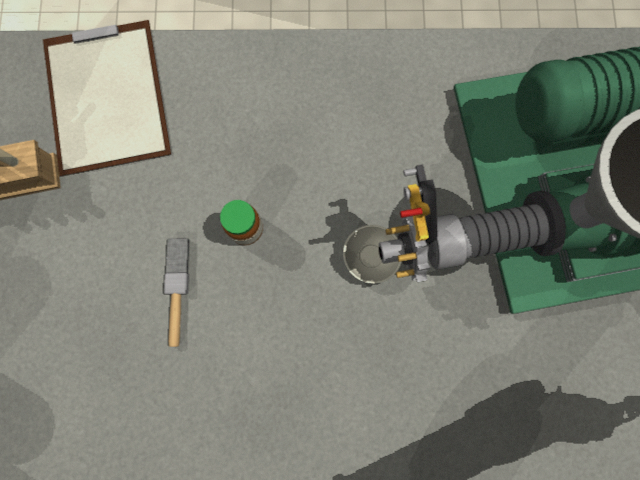

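View pics/wrist0.png

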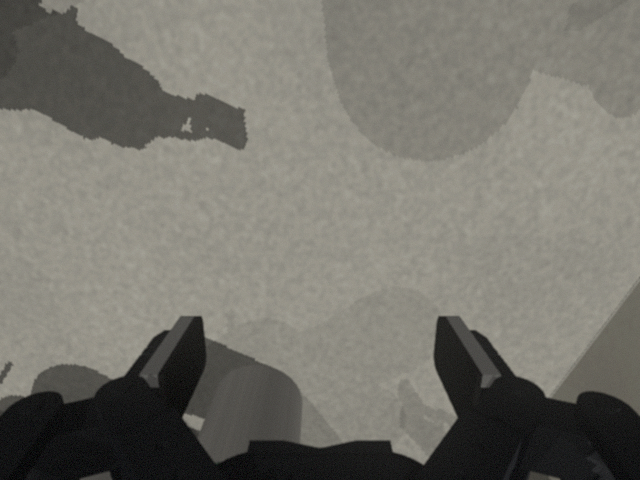

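Run:
```python
import cv2,numpy as np,pickle
s=pickle.load(open("scene0.pkl","rb"))["image"];t=pickle.load(open("top0.pkl","rb"))["image"]
a=cv2.resize(s[160:260,170:300],None,fx=6,fy=6,interpolation=cv2.INTER_CUBIC)
b=cv2.resize(t[155:295,330:490],None,fx=4.2,fy=4.2,interpolation=cv2.INTER_CUBIC)
cv2.imwrite("pics/sc.png",a);cv2.imwrite("pics/tc.png",b)
```

```text
(no output)
```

View pics/sc.png

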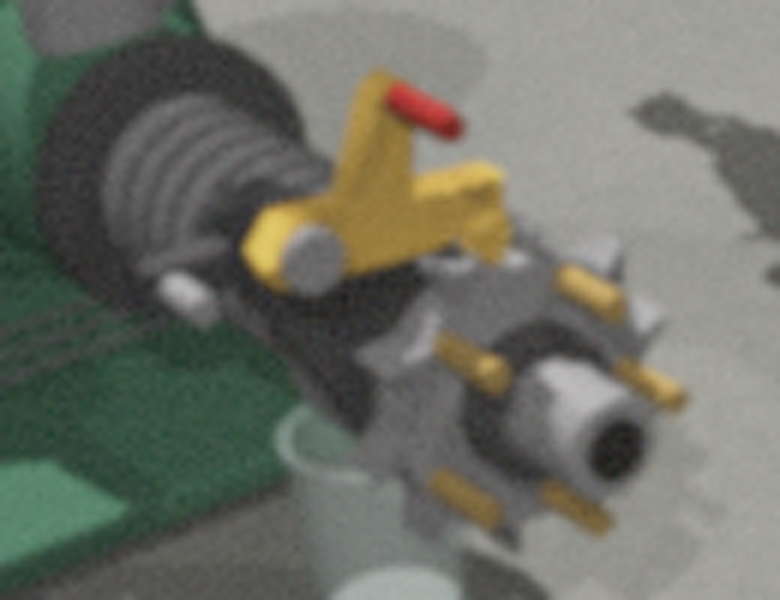

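View pics/tc.png

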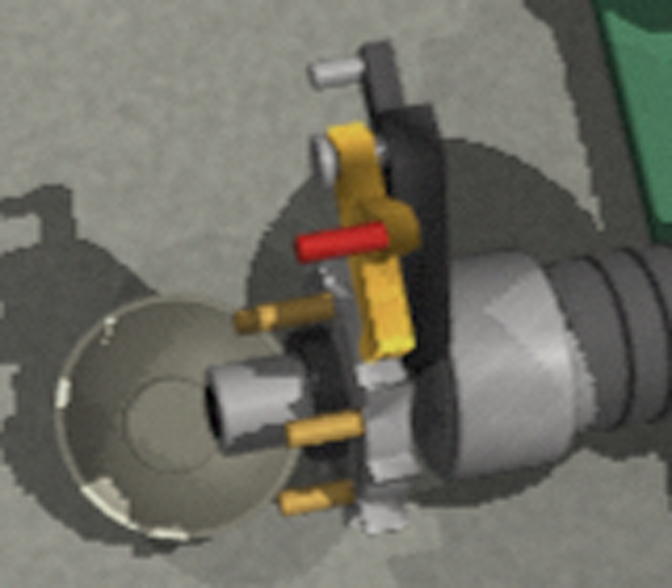

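```bash
cat > h.py <<'E'
import numpy as np,cv2,pickle
np.set_printoptions(precision=4,suppress=True)
def proj(s,P):
    P=np.atleast_2d(P);W=s["world_from_camera"];c=(P-W[:3,3])@W[:3,:3]
    return np.stack([s["cx"]+s["fx"]*c[:,0]/-c[:,2], s["cy"]-s["fy"]*c[:,1]/-c[:,2]],1)
def ray(s,uv):
    W=s["world_from_camera"];d=np.array([(uv[0]-s["cx"])/s["fx"],-(uv[1]-s["cy"])/s["fy"],-1])
    return W[:3,3],W[:3,:3]@d
def onplane(s,uv,z):
    o,d=ray(s,uv);return o+d*(z-o[2])/d[2]
def tri(sa,ua,sb,ub):
    o,d=ray(sa,ua);p,e=ray(sb,ub);t=np.linalg.lstsq(np.stack([d,-e],1),p-o,rcond=None)[0]
    a=o+d*t[0];b=p+e*t[1];return (a+b)/2,np.linalg.norm(a-b)
E
cat > fit.py <<'E'
from h import *
from scipy.optimize import least_squares
S=pickle.load(open("scene0.pkl","rb"));T=pickle.load(open("top0.pkl","rb"))
sc=lambda u,v:(170+u/6-.4,160+v/6-.4); tc=lambda u,v:(330+u/4.2-.4,155+v/4.2-.4)
peg=lambda a,y:[40*np.sin(a),y,130+40*np.cos(a)]
k=np.deg2rad(72);q0=-.33
obs=[(S,sc(455,126),[34,35,243]),(S,sc(393,93),[34,5,243]),(T,tc(300,247),[34,35,243]),(T,tc(388,237),[34,5,243]),
(S,sc(618,450),[0,55,130]),(T,tc(212,402),[0,55,130]),
(S,sc(613,299),peg(q0,36)),(S,sc(491,375),peg(q0+k,36)),(S,sc(676,396),peg(q0-k,36)),(S,sc(493,514),peg(q0+2*k,36)),(S,sc(600,521),peg(q0+3*k,36)),
(T,tc(239,322),peg(q0+k,36)),(T,tc(291,433),peg(q0,36)),(T,tc(282,503),peg(q0-k,36))]
def pts(p):
    c,s=np.cos(p[2]),np.sin(p[2]);R=np.array([[c,-s,0],[s,c,0],[0,0,1]])
    return np.array([R@np.array(m)/1000+[p[0],p[1],0] for _,_,m in obs])
def f(p):
    P=pts(p);return np.concatenate([proj(o[0],P[i])[0]-o[1] for i,o in enumerate(obs)])
r=least_squares(f,[.5,-.1,0.05],loss='soft_l1')
print(r.x,r.fun.reshape(-1,2))
print("tri pin",tri(S,obs[0][1],T,obs[2][1]),tri(S,obs[1][1],T,obs[3][1]))
print("tri noz",tri(S,obs[4][1],T,obs[5][1]));print(pts(r.x)[[0,1,4,6]])
np.save("press.npy",r.x)
E
python3 fit.py
```

```text
[ 0.5624 -0.032   0.1517] [[-0.3072 -0.2552]
 [ 0.7865  0.0665]
 [-0.0467  0.5157]
 [-0.1517 -0.3941]
 [-0.504  -0.6739]
 [ 0.6124  1.9291]
 [-1.3222  0.94  ]
 [-0.3842  2.6034]
 [ 0.8262 -2.1005]
 [ 1.2009  1.1771]
 [ 3.0002 -1.4856]
 [ 4.2426 -2.8006]
 [-1.352  -3.0609]
 [-0.0858  0.1459]]
tri pin (array([0.591 , 0.0079, 0.2428]), np.float64(0.001274434275794011)) (array([ 0.5956, -0.0227,  0.2427]), np.float64(0.0017536967957876))
tri noz (array([0.5558, 0.0242, 0.1303]), np.float64(0.0033266540690567205))
[[ 0.5908  0.0077  0.243 ]
 [ 0.5953 -0.022   0.243 ]
 [ 0.5541  0.0223  0.13  ]
 [ 0.5442  0.0016  0.1678]]
```

```bash
sed -i 's/^r=least.*/g=lambda p:(setq(p[3]),f(p))[1]\ndef setq(q):\n    for j,i in enumerate(range(6,14)):\n        obs[i]=(obs[i][0],obs[i][1],peg(q-.33+[0,k,-k,2*k,3*k,k,0,-k][j],36))\nr=least_squares(g,[.5,-.1,0.05,0],loss="soft_l1")/' fit.py; python3 fit.py
```

```text
[ 0.5635 -0.0323  0.1694 -0.1304] [[-0.4377 -0.1611]
 [ 0.4022  0.2387]
 [-0.2243  0.2725]
 [-0.4083 -0.996 ]
 [-0.6523 -0.7528]
 [ 0.8626  1.8656]
 [ 0.4413  1.0085]
 [ 0.8242  0.2064]
 [ 0.2988  0.137 ]
 [-0.3119 -0.1948]
 [ 0.6186 -0.0892]
 [ 4.9326 -1.4651]
 [-0.5685 -0.1542]
 [-0.0394 -0.0952]]
tri pin (array([0.591 , 0.0079, 0.2428]), np.float64(0.001274434275794011)) (array([ 0.5956, -0.0227,  0.2427]), np.float64(0.0017536967957876))
tri noz (array([0.5558, 0.0242, 0.1303]), np.float64(0.0033266540690567205))
[[ 0.5911  0.0079  0.243 ]
 [ 0.5962 -0.0216  0.243 ]
 [ 0.5542  0.0219  0.13  ]
 [ 0.5399  0.0002  0.1658]]
```

```bash
cat >> h.py <<'E'
X0,Y0,YAW=0.5635,-0.0323,0.1694
def L2W(x,y,z):
    c,s=np.cos(YAW),np.sin(YAW);x,y=x/1000,y/1000
    return np.array([X0+c*x-s*y,Y0+s*x+c*y,z/1000])
def W2L(p):
    c,s=np.cos(YAW),np.sin(YAW);dx,dy=p[0]-X0,p[1]-Y0
    return np.array([c*dx+s*dy,-s*dx+c*dy,p[2]])*1000
E
python3 - <<'E'
from h import *
T=pickle.load(open("top0.pkl","rb"));S=pickle.load(open("scene0.pkl","rb"))
for uv in [(600,170),(590,190),(630,118),(632,228)]: print(onplane(T,uv,.36), W2L(onplane(T,uv,.36)))
for uv in [(131,85),(214,80),(172,97),(172,72)]: print(onplane(S,uv,.36))
for p in [(-60,26,410),(10,26,230),(34,20,243),(110,0,260)]: print(p,L2W(*p))
E
```

```text
[ 0.6136 -0.2068  0.36  ] [  19.9344 -180.4417  360.    ]
[ 0.5893 -0.1923  0.36  ] [  -1.5451 -162.0867  360.    ]
[ 0.6785 -0.2503  0.36  ] [  76.5487 -234.2869  360.    ]
[ 0.5436 -0.2358  0.36  ] [ -53.8808 -197.2453  360.    ]
[ 0.6892 -0.2897  0.36  ]
[ 0.5383 -0.2329  0.36  ]
[ 0.6491 -0.1531  0.36  ]
[ 0.5863 -0.3577  0.36  ]
(-60, 26, 410) [ 0.5    -0.0168  0.41  ]
(10, 26, 230) [ 0.569 -0.005  0.23 ]
(34, 20, 243) [ 0.5936 -0.0069  0.243 ]
(110, 0, 260) [ 0.6719 -0.0138  0.26  ]
```

apply_moves(plan=[[[0,0,4,0],[0,0,8,0],[0,0,12,0],[0,0,15.6,5],[1.5,4,15.6,13],[3,8,15.6,21],[4.5,12,15.6,29],[6,16,15.6,37],[7.5,20,15.6,45],[9,24,15.6,53],[10.5,28,15.6,61],[12,31,15.6,69]]], grip=1)

```text
time: 1.35
eef_pos: [0.3792, -0.256, 0.5601]
orientation: [0.683, 0.731, -0.001, -0.0]
force: [0.8, -0.3, 0.3]
grip_width: -0.0002
```

apply_moves(plan=[[[1,3,0,8],[2.5,6,0,16],[4,9,0,24],[5.5,12,0,32],[7,15,0,40],[8.5,18,0,48],[10,21,0,56],[12,23.9,0,64],[12,23.9,0,72],[12,23.9,0,80],[12,23.9,0,88],[12,23.9,0,95.8]]])

```text
time: 2.55
eef_pos: [0.4992, -0.017, 0.5598]
orientation: [-0.087, 0.996, -0.001, -0.0]
force: [-0.7, 1.1, -0.3]
grip_width: -0.0002
```

```bash
cat > look.py <<'E'
import sys
from h import *
from bench import ctrl
tag=sys.argv[1]
for n in sys.argv[2:]:
    s=ctrl.snapshot(n);pickle.dump(s,open(f"{n}_{tag}.pkl","wb"));im=s["image"]
    if n=="scene": im=cv2.resize(im[60:280,130:370],None,fx=2.7,fy=2.7,interpolation=cv2.INTER_CUBIC)
    if n=="top": im=cv2.resize(im[100:300,300:520],None,fx=2.7,fy=2.7,interpolation=cv2.INTER_CUBIC)
    cv2.imwrite(f"pics/{n}_{tag}.png",im)
st=ctrl.read_state();q=st["orientation"]
print(st["time"],st["eef_pos"],"yaw",np.degrees(2*np.arctan2(q[1],q[0])),"F",st["force"],"tip local",W2L(st["eef_pos"]-[0,0,.173]),"q",st["joint_positions"])
E
python3 look.py a scene top
```

```text
2.65 [ 0.4992 -0.017   0.5599] yaw 189.81649534503936 F [ 0.7114  0.318  -0.4678] tip local [-60.8483  25.9024 386.9097] q [ 0.5392  0.1275 -0.6422  1.3745  0.0777  1.6645  1.6504]
```

View pics/scene_a.png

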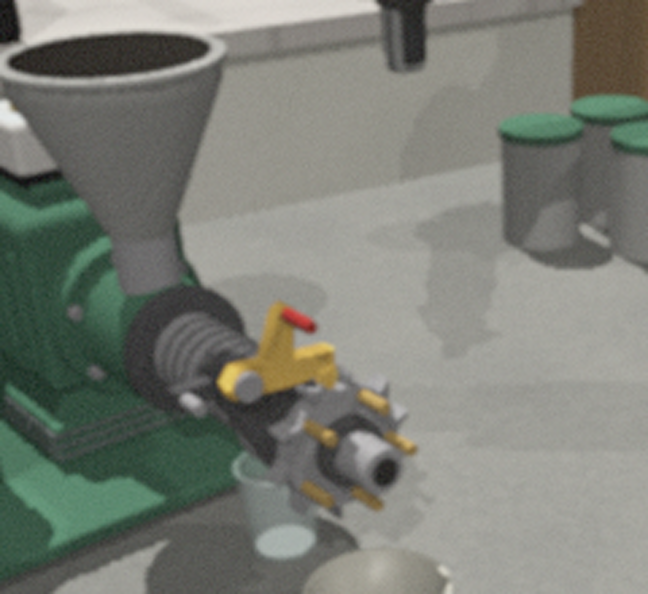

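View pics/top_a.png

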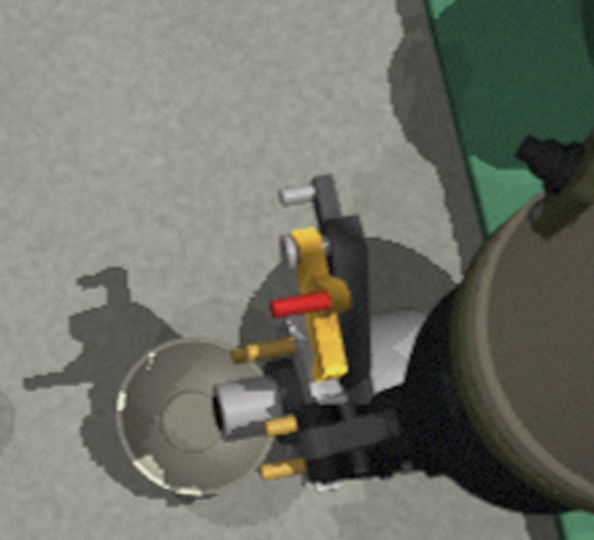

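Run:
```python
from h import *
S=pickle.load(open("scene_a.pkl","rb"));T=pickle.load(open("top_a.pkl","rb"))
for dz in [.173,.160]:
  p=np.array([.4992,-.017,.56-dz]); print((proj(S,p)-[130,60])*2.7,(proj(T,p)-[300,100])*2.7)
im=S["image"];cv2.imwrite("pics/tipz.png",cv2.resize(im[60:100,255:310],None,fx=12,fy=12,interpolation=cv2.INTER_CUBIC))
```

```text
[[405.9129  66.9836]] [[407.7531 445.2537]]
[[404.7185  45.5226]] [[417.201  440.8852]]
```

View pics/tipz.png

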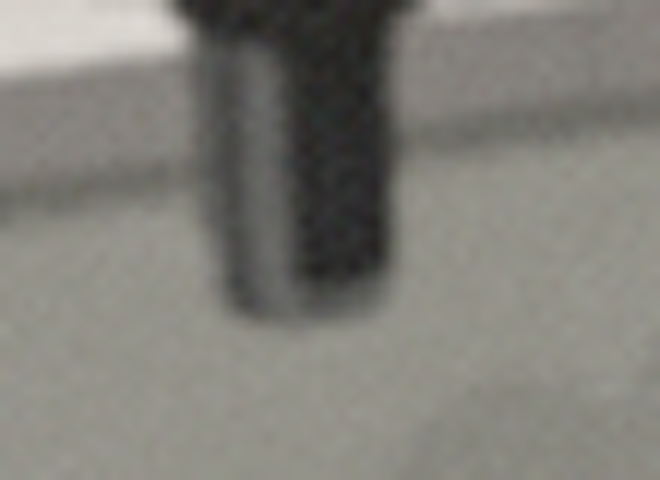

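Run:
```python
from h import *
T=pickle.load(open("top_a.pkl","rb"))
im=T["image"];cv2.imwrite("pics/topz.png",cv2.resize(im[200:320,390:530],None,fx=5,fy=5,interpolation=cv2.INTER_CUBIC))
W=pickle.load(open("top0.pkl","rb"))["world_from_camera"];print(W[:3,3])
```

```text
[0.4348 0.1279 0.8867]
```

View pics/topz.png

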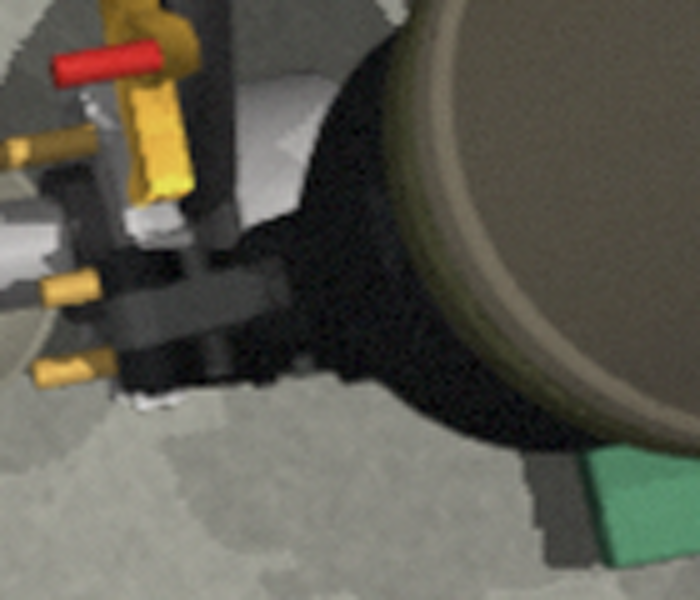

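Run:
```python
from h import *
T=pickle.load(open("scene_a.pkl","rb"))
im=T["image"];cv2.imwrite("pics/sz.png",cv2.resize(im[0:100,210:350],None,fx=5.5,fy=5.5,interpolation=cv2.INTER_CUBIC))
```

```text
(no output)
```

View pics/sz.png

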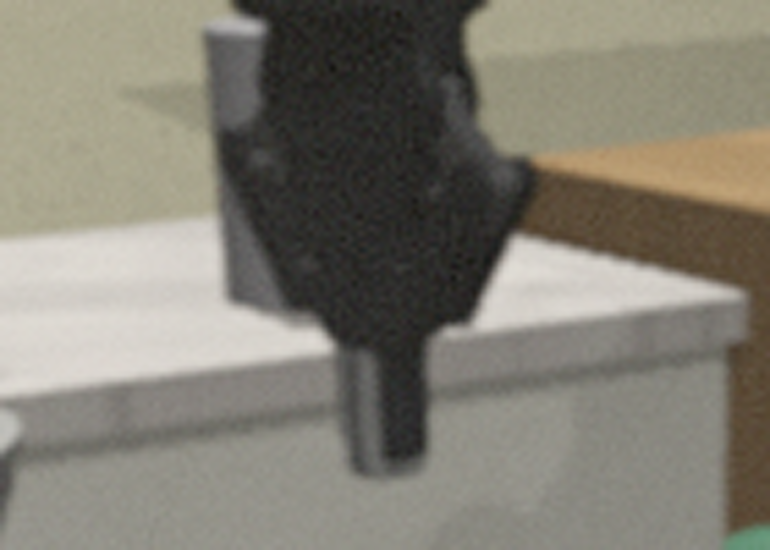

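apply_moves(plan=[[[2,0.5,-4,0],[4,1,-8,0],[6,1.4,-12,0],[6,1.4,-14,0],[6,1.4,-15.7,0],[6,1.4,-15.7,0],[6,1.4,-15.7,0]]])

```text
time: 3.35
eef_pos: [0.5592, -0.0031, 0.4033]
orientation: [-0.084, 0.996, -0.001, -0.0]
force: [-0.6, -0.0, 0.4]
grip_width: 0.0003
```

```bash
python3 look.py b scene top
```

```text
3.45 [ 0.5594 -0.003   0.4043] yaw 189.7266702688124 F [-0.3931  0.7628  0.4164] tip local [  0.8654  29.5855 231.2955] q [ 0.4663  0.3044 -0.6472  1.5335  0.1874  1.3643  1.5437]
```

View pics/scene_b.png

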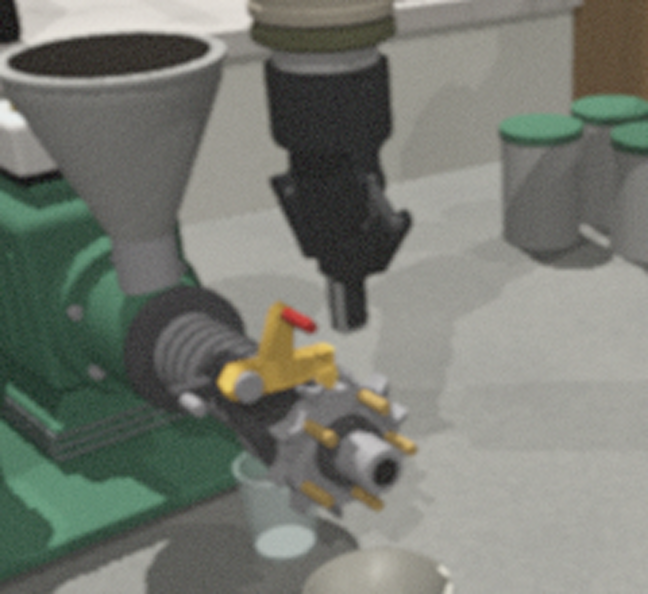

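View pics/top_b.png

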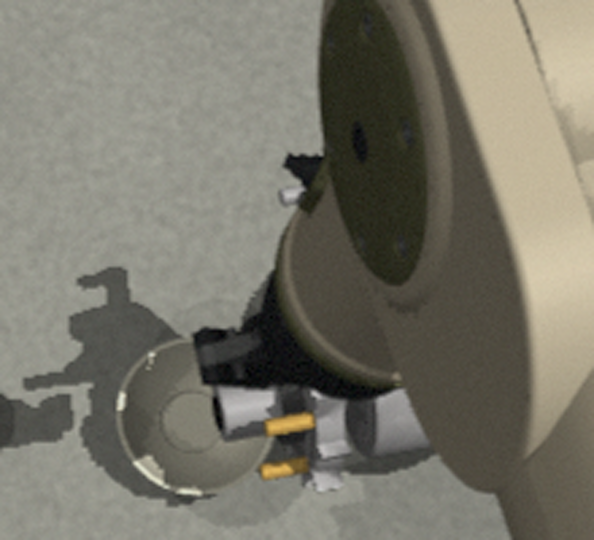

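apply_moves(plan=[[[0.8,0.15,0,0],[1.5,0.25,0,0],[2,0.35,0,0],[2.5,0.43,0,0],[3,0.5,0,0],[3.5,0.6,0,0],[4,0.68,0,0],[4.5,0.77,0,0],[5,0.85,0,0],[5.5,0.94,0,0],[6,1.03,0,0],[6,1.03,0,0]]])

```text
time: 4.65
eef_pos: [0.6199, 0.0074, 0.404]
orientation: [-0.085, 0.996, -0.001, 0.001]
force: [0.0, 0.2, 0.1]
grip_width: 0.0001
```

```bash
python3 look.py c scene
```

```text
4.7 [0.6197 0.0074 0.4041] yaw 189.73453857549893 F [-0.2491 -0.0542 -0.4738] tip local [ 62.0552  29.6473 231.0597] q [ 0.3788  0.441  -0.6281  1.3643  0.2581  1.4159  1.4982]
```

View pics/scene_c.png

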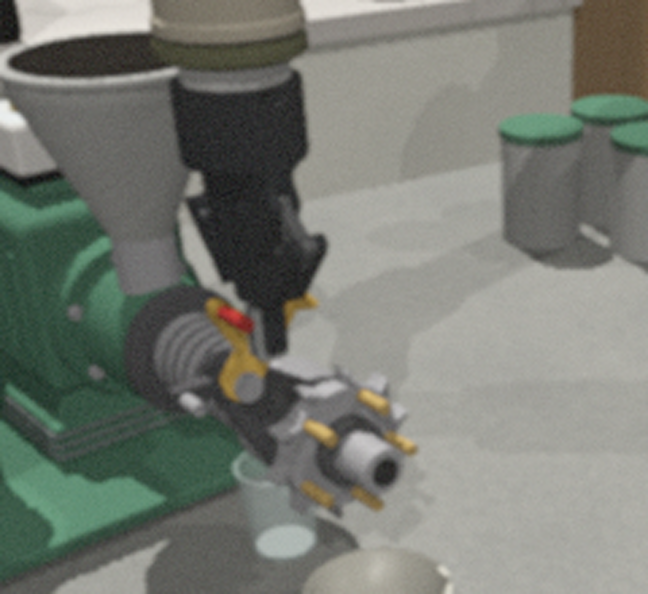

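apply_moves(plan=[[[0.5,0.08,0,0],[1,0.17,0,0],[1.5,0.26,0,0],[2,0.34,0,0],[2.5,0.43,0,0],[3,0.51,0,0],[3.4,0.58,0,0],[3.4,0.58,0,0],[2,0.34,0,0],[0,0,0,0]]])

```text
time: 5.7
eef_pos: [0.6197, 0.0076, 0.4037]
orientation: [-0.085, 0.996, -0.0, 0.001]
force: [-0.8, -0.1, 0.3]
grip_width: -0.0001
```

```bash
python3 look.py d scene
```

```text
5.75 [0.6174 0.0073 0.4043] yaw 189.7510213992267 F [ 0.8538  1.6885 -0.1224] tip local [ 59.8211  29.9045 231.2695] q [ 0.3819  0.4366 -0.6299  1.3701  0.2566  1.4155  1.4987]
```

View pics/scene_d.png

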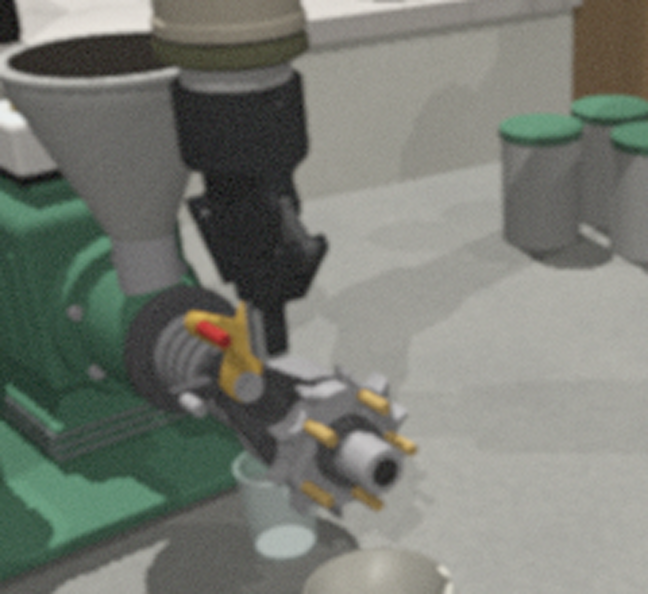

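apply_moves(plan=[[[-3,-0.5,0,0],[-6,-1.1,0,0],[-9,-1.8,0,0],[-10,-2.1,0,0],[-10,-2.1,-3,0],[-10,-2.1,-6,0],[-10,-2.1,-7,0],[-10,-2.1,-7,0]]])

```text
time: 6.55
eef_pos: [0.5173, -0.0138, 0.3332]
orientation: [-0.085, 0.996, -0.0, -0.001]
force: [-0.7, -0.3, 0.8]
grip_width: 0.0002
```

```bash
python3 look.py e scene top
```

```text
6.65 [ 0.518  -0.0135  0.3354] yaw 189.77118193961468 F [0.8864 0.1756 0.3564] tip local [-41.6357  26.2025 162.3516] q [ 0.5223  0.2619 -0.6516  1.7396  0.1712  1.1951  1.5657]
```

View pics/scene_e.png

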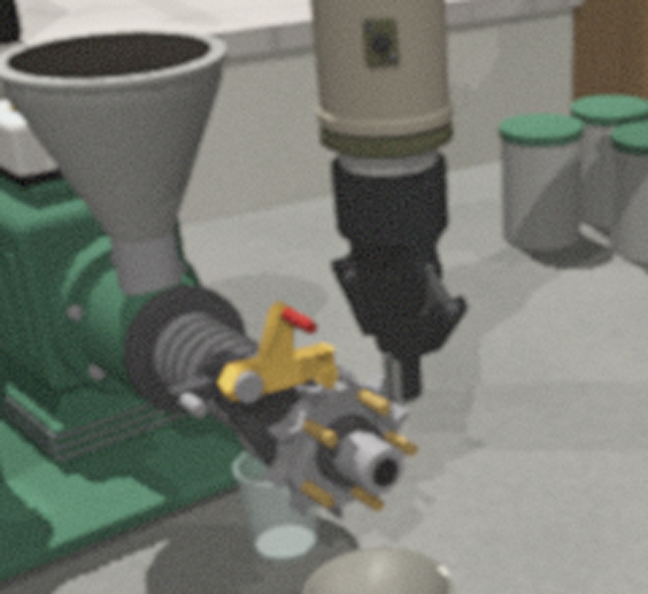

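View pics/top_e.png

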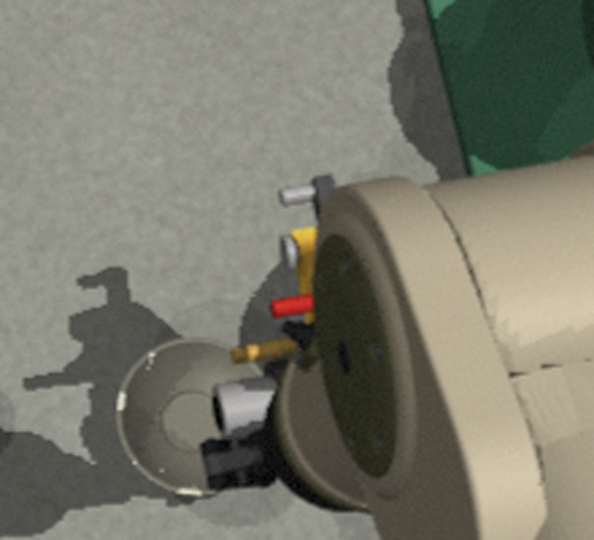

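The pawl has fallen back: the flared linkage caught its nose as I retreated. I'll throw it again and lift before leaving.

apply_moves(plan=[[[0,0,3,0],[0,0,6.9,0],[2,0.5,6.9,0],[4,1.1,6.9,0],[4.8,1.25,6.9,0],[5.5,1.35,6.9,0],[6.1,1.45,6.9,0],[6.6,1.53,6.9,0],[7.1,1.62,6.9,0],[7.6,1.7,6.9,0],[8.1,1.79,6.9,0],[8.6,1.87,6.9,0]]])

```text
time: 7.85
eef_pos: [0.6044, 0.0051, 0.4043]
orientation: [-0.085, 0.996, -0.001, 0.001]
force: [-0.5, -0.1, 1.8]
grip_width: -0.0001
```

apply_moves(plan=[[[0.5,0.08,0,0],[1,0.17,0,0],[1.5,0.26,0,0],[2,0.34,0,0],[2.5,0.43,0,0],[3,0.51,0,0],[3.5,0.6,0,0],[4,0.68,0,0],[4.5,0.77,0,0],[4.9,0.84,0,0],[4.9,0.84,0,0],[4.9,0.84,0,0]]])

```text
time: 9.05
eef_pos: [0.6535, 0.0137, 0.4045]
orientation: [-0.085, 0.996, -0.001, 0.001]
force: [0.6, 0.5, -0.2]
grip_width: 0.0004
```

```bash
python3 look.py f scene
```

```text
9.1 [0.6534 0.0136 0.4045] yaw 189.7648976987347 F [-0.2059  0.1793 -0.7536] tip local [ 96.3726  30.0774 231.4945] q [ 0.3346  0.5181 -0.6247  1.2586  0.2977  1.453   1.4809]
```

View pics/scene_f.png

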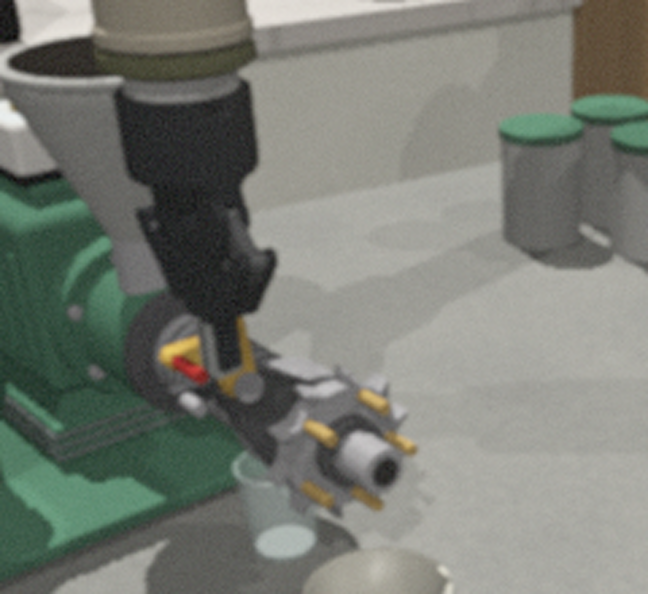

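apply_moves(plan=[[[0,0,2,0],[0,0,5,0],[0,0,9,0],[-0.5,3,9,0],[-4,3,9,0],[-8,2,9,0],[-11.5,0,9,0],[-13.6,-2.7,9,0],[-13.6,-2.7,9,0]]])

```text
time: 10.0
eef_pos: [0.5152, -0.017, 0.4952]
orientation: [-0.082, 0.997, -0.003, 0.001]
force: [0.7, 0.6, 0.7]
grip_width: -0.0001
```

```bash
python3 look.py g scene
```

```text
10.05 [ 0.5162 -0.0154  0.4952] yaw 189.50982313778817 F [1.425  0.0956 0.3757] tip local [-43.7509  24.6365 322.167 ] q [ 0.5368  0.168  -0.6556  1.4775  0.106   1.5277  1.6205]
```

View pics/scene_g.png

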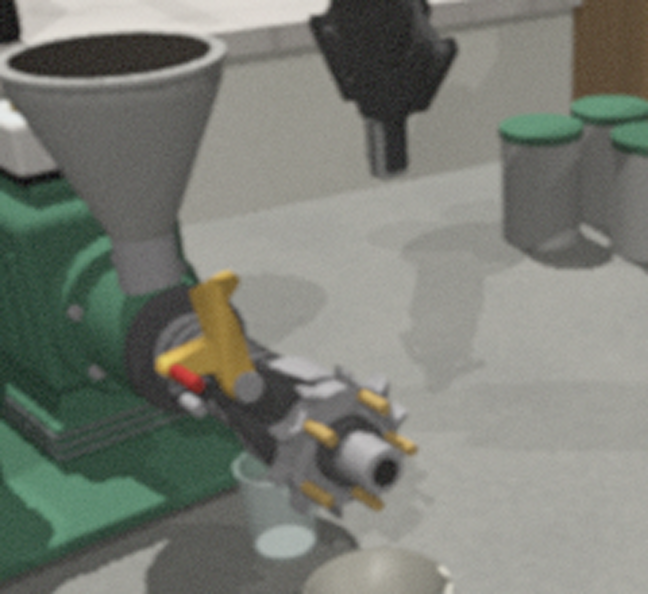

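apply_moves(plan=[[[0,0.1,-4,0.2],[0,0.1,-8,0.2],[0,0.1,-12,0.2],[0,0.1,-15,0.2],[0,0.1,-16.1,0.2],[0,0.1,-16.1,0.2],[0,0.1,-16.1,0.2]]])

```text
time: 10.75
eef_pos: [0.5169, -0.0138, 0.3356]
orientation: [-0.085, 0.996, -0.002, 0.002]
force: [0.1, 0.4, 0.1]
grip_width: 0.0
```

```bash
python3 look.py h scene
```

```text
10.8 [ 0.517  -0.0139  0.336 ] yaw 189.73675960689803 F [-0.1507 -0.172   0.5749] tip local [-42.6984  25.9231 163.0196] q [ 0.5209  0.2564 -0.6478  1.7433  0.17    1.1913  1.5671]
```

View pics/scene_h.png

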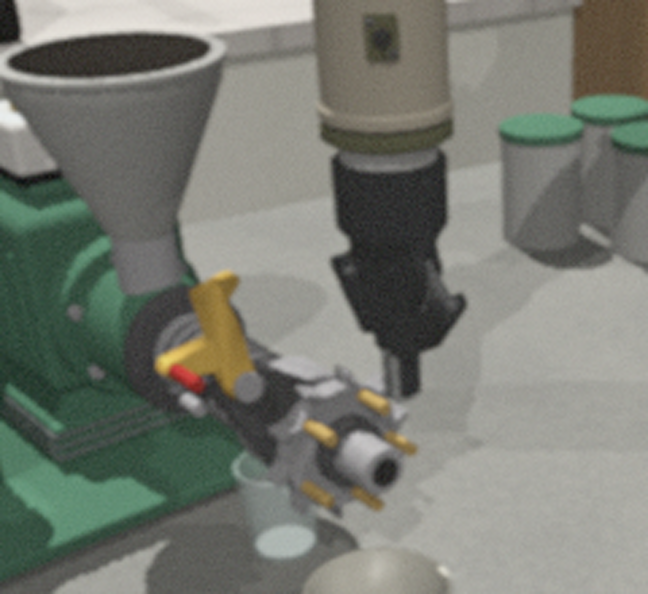

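apply_moves(plan=[[[0.5,0.08,-0.2,0],[1,0.17,-0.2,0],[1.3,0.22,-0.2,0],[1.6,0.27,-0.2,0],[1.9,0.32,-0.2,0],[2.2,0.37,-0.2,0],[2.5,0.43,-0.2,0],[2.7,0.46,-0.2,0],[2.9,0.5,-0.2,0],[3,0.51,-0.2,0],[3,0.51,-0.2,0]]])

```text
time: 11.9
eef_pos: [0.5473, -0.0088, 0.334]
orientation: [-0.085, 0.996, -0.002, 0.003]
force: [-1.6, -0.5, 0.7]
grip_width: 0.0
```

```bash
python3 look.py i scene
python3 - <<'E'
from h import *
s=pickle.load(open("scene_i.pkl","rb"))["image"]
cv2.imwrite("pics/si.png",cv2.resize(s[160:260,170:300],None,fx=6,fy=6,interpolation=cv2.INTER_CUBIC))
E
```

```text
11.95 [ 0.5473 -0.0088  0.334 ] yaw 189.74299938739424 F [-0.9706  0.0944  1.287 ] tip local [-12.0522  25.9217 160.9849] q [ 0.48    0.3257 -0.6395  1.6695  0.2101  1.2083  1.5327]
```

View pics/si.png

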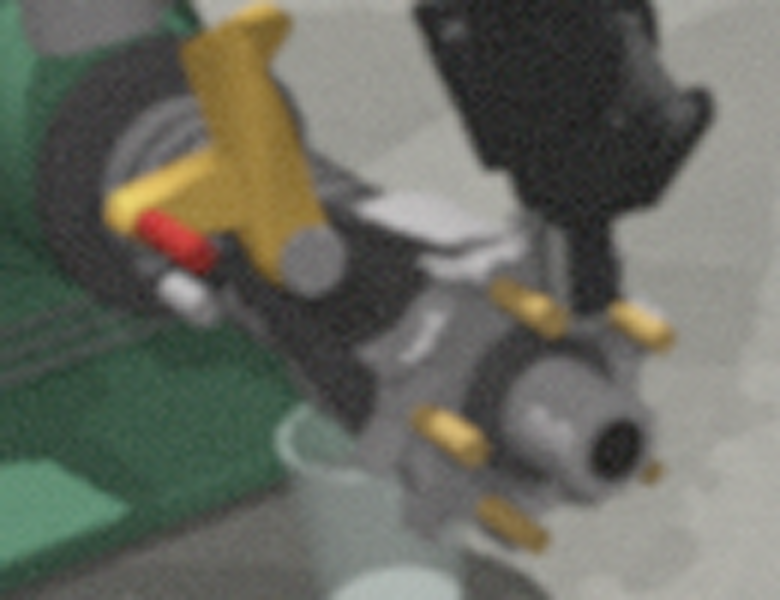

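```bash
cat > fq.py <<'E'
from h import *
from scipy.optimize import least_squares
def fq(s,obs):
    k=np.deg2rad(72)
    def f(p): return np.concatenate([proj(s,L2W(40*np.sin(p[0]-.33+n*k),36,130+40*np.cos(p[0]-.33+n*k)))[0]+p[1:3]-(170+u/6-.4,160+v/6-.4) for n,u,v in obs])
    r=least_squares(f,[.3,0,0]);return r.x,r.fun
E
python3 - <<'E'
from fq import *
S=pickle.load(open("scene_i.pkl","rb"))
print(fq(S,[(0,552,321),(1,471,448),(-1,661,335),(2,535,540)]))
print(fq(pickle.load(open("scene0.pkl","rb")),[(0,613,299),(1,491,375),(-1,676,396),(2,493,514),(3,600,521)]))
E
```

```text
(array([ 0.4752, -0.4896,  0.0743]), array([-0.2185, -0.3025, -0.1419,  0.0898,  0.1166,  0.4003,  0.2438,
       -0.1876]))
(array([-0.1236, -0.3787, -0.2111]), array([-0.0402,  0.7801,  0.3758,  0.1187, -0.0683, -0.2017, -0.6189,
       -0.3253,  0.3516, -0.3718]))
```

apply_moves(plan=[[[0.1,0.02,0,0],[0.15,0.03,0,0],[0.15,0.03,0,0],[0.15,0.03,0,0],[-1,-0.17,0,0],[-3,-0.5,0,0],[-3,-0.5,4,0],[-3,-0.5,8,0],[-3,-0.5,12,0],[-3,-0.5,16,0],[-3,-0.5,16,0]]])

```text
time: 13.05
eef_pos: [0.5173, -0.013, 0.4998]
orientation: [-0.085, 0.996, -0.003, 0.008]
force: [0.1, 1.2, 0.3]
grip_width: 0.0002
```

```bash
python3 look.py j scene
python3 - <<'E'
from h import *
s=pickle.load(open("scene_j.pkl","rb"))["image"]
cv2.imwrite("pics/sj.png",cv2.resize(s[160:260,170:300],None,fx=6,fy=6,interpolation=cv2.INTER_CUBIC))
E
```

```text
13.1 [ 0.5171 -0.0132  0.4969] yaw 189.76035504683256 F [ 0.3908  0.4338 -1.5298] tip local [-42.4857  26.6338 323.8781] q [ 0.5376  0.166  -0.6606  1.4762  0.1069  1.5215  1.6209]
```

View pics/sj.png

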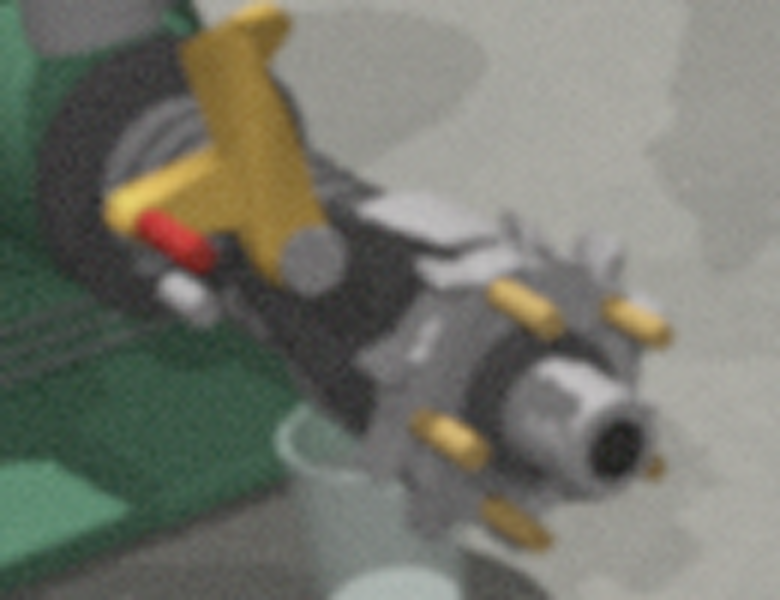

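Run:
```python
from fq import *
S=pickle.load(open("scene_j.pkl","rb"))
print(fq(S,[(0,550,321),(1,473,450),(-1,658,333),(2,540,540)]))
```

```text
(array([ 0.505 , -0.3277, -0.0552]), array([-0.2337, -0.1356, -0.336 ,  0.2086,  0.5223,  0.211 ,  0.0474,
       -0.284 ]))
```

apply_moves(plan=[[[4,0,0.5,0],[8,0,0.5,0],[12,0,0.5,0],[15,0.1,0,0],[16.3,0.1,0,0],[16.3,0.1,-1,0],[16.3,0.1,-3.5,0],[16.3,0.1,-5.5,0],[16.3,0.1,-6.2,0],[16.3,0.1,-6.2,0],[16.3,0.1,-6.2,0]]])

```text
time: 14.2
eef_pos: [0.6798, -0.0123, 0.4359]
orientation: [-0.085, 0.996, -0.003, 0.007]
force: [0.7, -0.7, 1.1]
grip_width: -0.0002
```

```bash
python3 look.py k scene top
```

```text
14.3 [ 0.6801 -0.0121  0.4364] yaw 189.7561222370692 F [-0.8955  1.0564  0.9506] tip local [118.3067   0.2229 263.4021] q [ 0.3385  0.5651 -0.6265  1.1192  0.3263  1.5349  1.5236]
```

View pics/scene_k.png

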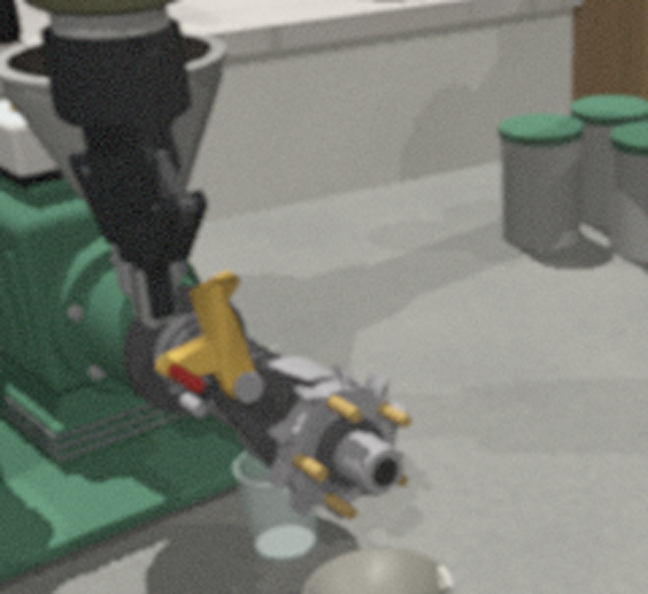

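apply_moves(plan=[[[-0.6,-0.1,-0.1,0],[-1.2,-0.2,-0.1,0],[-1.8,-0.3,-0.1,0],[-2.4,-0.4,-0.1,0],[-3,-0.5,-0.1,0],[-3.6,-0.6,-0.1,0],[-4.2,-0.7,-0.1,0],[-4.8,-0.8,-0.1,0],[-5.3,-0.9,0,0],[-5.3,-0.9,3,0],[-5.3,-0.9,7,0],[-5.3,-0.9,10,0]]])

```text
time: 15.5
eef_pos: [0.6265, -0.0212, 0.5388]
orientation: [-0.085, 0.996, -0.002, 0.008]
force: [0.9, 1.1, 0.5]
grip_width: 0.0001
```

```bash
python3 look.py l scene top
```

```text
15.6 [ 0.6267 -0.0206  0.5417] yaw 189.7489926962291 F [ 0.3947 -0.1552 -0.0985] tip local [ 64.2544   0.8301 368.6644] q [ 0.3883  0.4337 -0.6537  1.0704  0.2686  1.6918  1.5609]
```

View pics/scene_l.png

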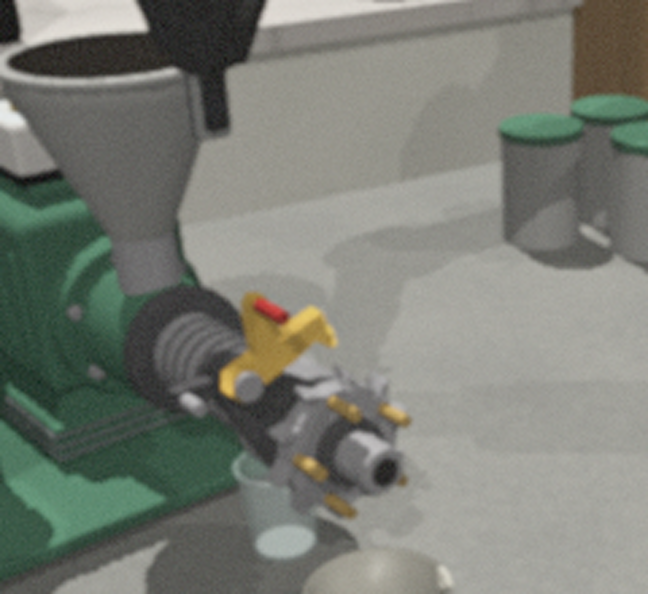

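apply_moves(plan=[[[-3,0,1,0],[-7,0,1,0],[-11,0,1,0],[-15,0.5,1,0],[-17,1,1,0],[-17,1,1,0]]])

```text
time: 16.2
eef_pos: [0.4544, -0.0095, 0.5521]
orientation: [-0.085, 0.996, -0.004, 0.012]
force: [-0.2, 0.7, 0.4]
grip_width: 0.0007
```

```bash
python3 look.py m scene top;  python3 - <<'E'
from h import *
s=pickle.load(open("scene_m.pkl","rb"))["image"]
cv2.imwrite("pics/sm.png",cv2.resize(s[160:260,170:300],None,fx=6,fy=6,interpolation=cv2.INTER_CUBIC))
a=pickle.load(open("scene0.pkl","rb"))["image"]
d=cv2.absdiff(a,s).max(2)[240:];print("diff below row 240:",(d>60).sum(), np.argwhere(d>60)[:10]+[240,0])
E
```

```text
16.3 [ 0.4564 -0.0108  0.5515] yaw 189.70688730568142 F [ 0.1309 -0.4919 -0.1266] tip local [-101.8937   39.2488  378.5363] q [ 0.6315  0.0061 -0.6753  1.5008  0.0093  1.6127  1.697 ]
diff below row 240: 14900 [[240 414]
 [240 415]
 [240 416]
 [240 417]
 [240 418]
 [240 419]
 [240 420]
 [240 421]
 [240 422]
 [240 423]]
```

View pics/sm.png

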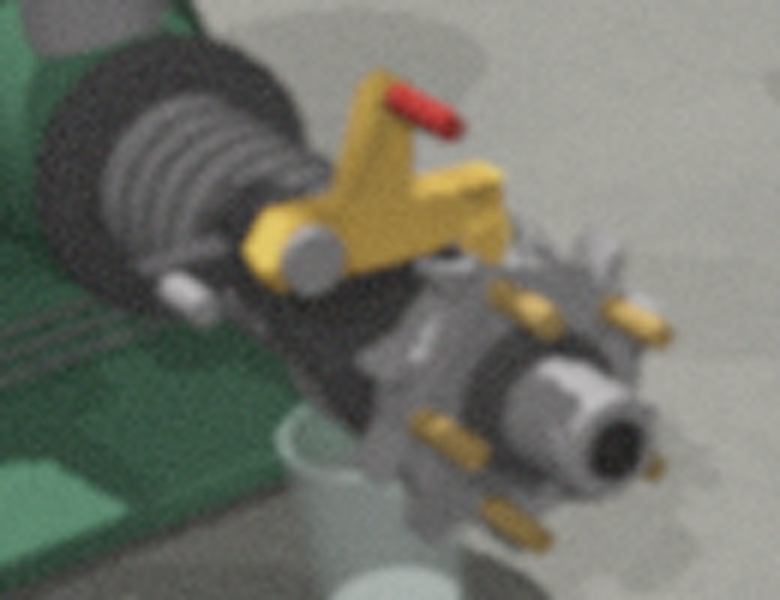

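View pics/top_m.png

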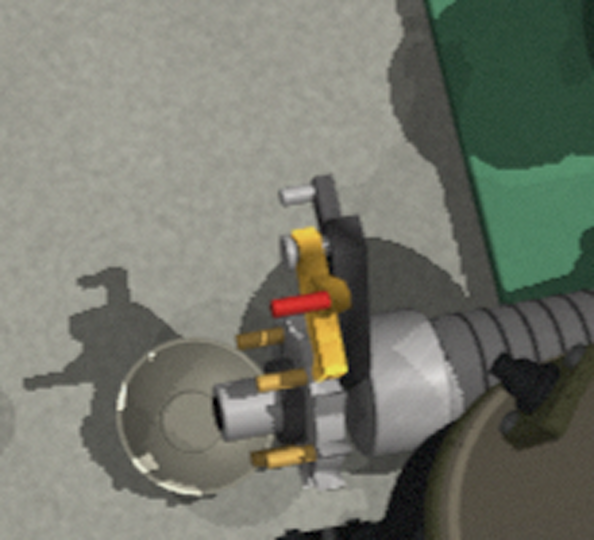

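apply_moves(plan=[[[0,0,0,0],[0,0,0,0],[0,0,0,0],[0,0,0,0],[0,0,0,0]]])

```text
time: 16.8
eef_pos: [0.4567, -0.0108, 0.5514]
orientation: [-0.085, 0.996, -0.003, 0.011]
force: [0.9, 0.2, 0.5]
grip_width: -0.0003
```

Run:
```python
from fq import *
from bench import ctrl
S=ctrl.snapshot("scene")
print(fq(S,[(0,550,321),(1,473,452),(-1,660,333),(2,540,540)]))
A=pickle.load(open("scene0.pkl","rb"))["image"];B=S["image"]
def m(i,lo,hi,r):
    h=cv2.inRange(cv2.cvtColor(i,cv2.COLOR_BGR2HSV),lo,hi)[r[0]:r[1],r[2]:r[3]];M=cv2.moments(h,True);return M["m10"]/M["m00"]+r[2],M["m01"]/M["m00"]+r[0],M["m00"]
for n,lo,hi,r in [("pin",(170,150,60),(180,255,255),(150,220,200,280)),("jarcap",(50,150,60),(75,255,255),(320,360,270,340)),("brush",(8,90,90),(25,255,255),(360,410,410,480))]:
    print(n,m(A,lo,hi,r),m(B,lo,hi,r))
d=cv2.absdiff(cv2.GaussianBlur(A,(5,5),0),cv2.GaussianBlur(B,(5,5),0)).max(2)
for n,(r0,r1,c0,c1) in dict(beaker=(225,270,215,250),dish=(262,305,238,302),jar=(320,400,280,332),brush=(365,440,355,475)).items(): print(n,(d[r0:r1,c0:c1]>40).sum())
print(ctrl.job_done())
```

```text
(array([ 0.5075, -0.2379,  0.0171]), array([-0.1867, -0.0376, -0.2473, -0.0036,  0.2566,  0.2508,  0.1775,
       -0.2096]))Traceback (most recent call last):
  File "<stdin>", line 9, in <module>
  File "<stdin>", line 7, in m
ZeroDivisionError: float division by zero
```

Run:
```python
from fq import *
from bench import ctrl
S=ctrl.snapshot("scene")
A=pickle.load(open("scene0.pkl","rb"))["image"];B=S["image"]
d=cv2.absdiff(cv2.GaussianBlur(A,(5,5),0),cv2.GaussianBlur(B,(5,5),0)).max(2)
for n,(r0,r1,c0,c1) in dict(pawl=(165,200,205,255),beaker=(225,270,215,250),dish=(262,305,238,302),jar=(320,400,280,332),brush=(365,440,355,475)).items(): print(n,(d[r0:r1,c0:c1]>40).sum())
print(ctrl.job_done())
```

```text
pawl 0
beaker 14
dish 7
jar 0
brush 3735
the job is handed in; nothing more can be done
None
```

Run:
```python
from h import *
A=pickle.load(open("scene0.pkl","rb"))["image"];B=pickle.load(open("scene_m.pkl","rb"))["image"]
cv2.imwrite("pics/cmp.png",np.hstack([A[340:450,340:490],B[340:450,340:490]]))
```

```text
(no output)
```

View pics/cmp.png

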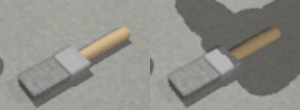

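The choke wheel is one notch back and the pawl is down in that notch. The job was handed in at about 17 s of the 61 s, and no verdict is reported.

**What I did:** with the fingers closed, I pushed the pawl right over by its red pin. I then pushed the brass drive peg until the wheel stood at about 0.5 rad, and tipped the pawl back over from behind. After that I withdrew, ending roughly 10 cm or more from the press.

**What went wrong:** on the first throw, the gripper's flared linkage caught the pawl as I backed off, and it fell shut again. The wheel had not been turned by then. I threw the pawl a second time, lifted clear before retreating, and the picture showed it resting back.

**Last checks:**
- **Wheel:** the picture fit gives about 0.51 rad, which is inside 0.43–0.60.
- **Pawl:** it looks the same in the picture as when it was fully down at the start.
- **Beaker, dish and jar:** their image regions are practically unchanged, so they did not move.
- **Brush:** its region failed the automatic image comparison. Viewed side by side, it is in the same place and the arm's shadow now falls across it. I looked at this after handing in, using a picture taken just before.
- **Script error:** a colour-mask check on the pin, jar cap and brush stopped with an error and gave no result. The image comparison above replaced it.

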